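# Slide the glue pot to its rest place and hold it up level

## Task

Slide the lidded glue pot along the flat top of the pot warmer, without lifting it, from the round heating plate to the middle of the ring-shaped mark of the empty rest place, and let it stand there a moment. Then lift it straight up by its handle, about 9 cm above the rest place, and hold it there level and still for at least three seconds so that a mat could be slipped under it; finish while still holding it up. Leave everything else where it is.

Things in the scene. Friction and masses are not known exactly. Their poses are not given: they have to be found in the camera images.
- glue_pot: Lidded round steel pot, 120 mm diameter (125 mm at the lid's rim), lid top 70 mm above its underside, 0.4 to 0.85 kg. Rigid bail handle over the lid: two upright wires at y = +-63 mm and a level wooden grip bar between them. Origin: centre of the underside; z up, y along the grip bar, x across it.
- pot_grip (a point): Centre of the pot's wooden grip bar, 115 mm above the underside (34 mm of free space between the bar's underside and the lid). The bar runs along the pot's y, is 74 mm long, 16 mm wide (along x) and 22 mm high. The pot's weight lies under this point. Axes as the pot's.
- warmer: Pot warmer, a fixed flat grey case 260 mm deep (x) by 420 mm wide (y) with a flat, polished, slippery metal top (friction about 0.2) 45 mm above the bench and one knob on its front. Origin: centre of the underside, on the bench; front faces its own -x. The two marked places lie side by side on its top, left and right in either order.
- heat_plate: Dark solid disc of 150 mm diameter let flush into the warmer's top: the heating plate, where the pot stands at first. Fixed. Origin: its centre, at the height of the top.
- rest_ring: The rest place: an open dark ring, 142 mm outside and 130 mm inside diameter, with a small cross at its centre, marked flush on the warmer's top; empty at first. Fixed. Origin: its centre, at the height of the top.
- hex_nut_big: Bystander: steel hexagon nut, 35x30x16 mm, lying on the warmer's top near the back edge. Origin: centre of underside.
- brass_knob: Bystander: brass knob, 35 mm wide, 37 mm high, standing on the warmer's top near the back edge. Origin: centre of underside.
- tape_roll: Bystander: roll of brown tape, 74 mm wide, 25 mm high, on the bench right of the warmer. Origin: centre of underside.
- padlock: Bystander: padlock, 59x38x13 mm, on the bench left of the warmer. Origin: centre of underside.
- oil_can: Bystander: small oil can with upright spout, 64 mm wide, 140 mm high, on the bench left of the warmer. Origin: centre of underside.
- spring_clamp: Bystander: spring clamp, 100x55x16 mm, on the bench right of the warmer. Origin: centre of underside.
There are look-alikes about, which are no part of the job. Several things have the shape of the glue_pot; the one meant has the colours described above.

How it is judged:
On the way, in this order (a step that is already met when the one before it is completed fails the run):
1. the pot has been slid to the rest place: it stands flat within 15 mm of the ring's centre, nearly still (horizontal distance between glue_pot and rest_ring below 0.015 m and z of glue_pot in the frame of rest_ring below 0.005 m and contact force between glue_pot and warmer above 0.3 N and linear speed of glue_pot below 0.03 m/s), for 0.2 s.
2. the pot is held level and still in the air above the rest place for two and a half seconds (z of glue_pot in the frame of rest_ring between 0.05 and 0.16 m and horizontal distance between glue_pot and rest_ring below 0.035 m and angle between glue_pot's own z axis and vertical below 0.12 rad and linear speed of glue_pot below 0.02 m/s and angular speed of glue_pot below 0.15 rad/s and contact force between glue_pot and the fingers above 2 N and contact force between glue_pot and warmer below 0.1 N), for 2.5 s.
At the end, for the whole second after the job is handed in: The fingers still hold the pot, its underside 50 to 160 mm above the warmer's top and its centre within 35 mm of the rest ring's centre, tilted less than 0.12 rad (7 degrees), still (under 20 mm/s and 0.15 rad/s), and it does not touch the warmer (all of step 2); the arm keeps its last pose, push and grip.
It fails at once if the pot is lifted (more than 12 mm) while it is more than 35 mm from the rest ring's centre (z of glue_pot in the frame of rest_ring above 0.012 m and horizontal distance between glue_pot and rest_ring above 0.035 m).
It fails at once if the pot is tipped by more than 0.3 rad (17 degrees) (angle between glue_pot's own z axis and vertical above 0.3 rad).
It fails at once if a bystander (nut, brass knob, tape roll, padlock, oil can, spring clamp) is moved by more than 25 mm (distance of any of hex_nut_big, brass_knob, tape_roll, padlock, oil_can, spring_clamp from where it was at the start of the episode above 0.025 m).
It also fails if it takes over 45 s, if anything falls off the work surface, if the arm or the gripper's body presses on something with over 40 N, if the wrist force passes 120 N, or if a joint passes its speed limit or range.

## Robot

A 7-joint arm with a two-finger parallel gripper is mounted at the origin on a cart in front of the work surface, level with it; the furniture and walls round the work are solid. World frame = base frame: x ahead of the robot, y to its left, z up, the work surface at z = 0. Lengths are in m, angles in rad, forces in N, time in s.
With the tool pointing down it reaches from about 0.425 to 1.025 m from the base axis. Payload 9.4 kg.
Tool frame: the origin (TCP) lies midway between the tips of the shut fingers; the grasp point (between the pads) lies bot.tcp_to_grasp behind it (bot.tcp_to_grasp is the distance from the TCP to the grasp point, in m); z points along the fingers, y is the direction in which the jaws open and shut (so a half turn about z gives the same grasp; the last joint's range is limited). The gripper opens to 93 mm and grips with 3 to 60 N. Pads are 15 mm wide; open, the fingers measure 128 mm over their backs; the gripper's body (75 mm by 188 mm) begins 65 mm behind the grasp point.
Start: joints at [1.273, 0.599, -0.003, 1.599, 0.002, 0.943, -0.08], TCP at [0.159, -0.707, 0.219] pointing down, gripper open.
Joint ranges: [-2.57, 2.57], [-0.35, 1.97], [-1.29, 1.29], [0.11, 2.56], [-1.05, 4.19], [0.11, 1.86], [-2.63, 2.63]. Speed limits (rad/s): [2.22, 2.22, 3.01, 3.01, 3.14, 3.14, 3.14].

## Interface

Orientations are given as a 3x3 rotation matrix whose columns are the frame's x, y, z axes.
In Python, from bench import bot, cams gives the robot as it stands.
- The arm moves only by the shell command python3 -m jog 'ROWS' [OPENING] [FORCE]. ROWS is text: rows parted by semicolons, each of 6 numbers parted by spaces: the shift along the tool's x, y, z in m, then the turn, a rotation vector about the tool's x, y, z in rad. A call has 1 to 5 rows; each row is the pose to reach, as a shift and turn from the pose measured when the call began, along the tool's axes at that moment; what a row does not reach only later rows make up. A row lasts 1/10 s, in which the tool goes at most 50 mm and 8.59 degrees, less where a joint would pass 70% of its speed; a pose out of reach is approached as far as the arm can. A call with a gripper value outside its range is refused whole. OPENING is the finger opening in m, from 0 to 0.093, set as the call begins (- or left out, the last holds). The fingers move at their own pace and stop on an object; FORCE is the grip in N (left out, the last holds). Time passes only in rows, so rows that repeat a pose let the fingers close. It gives the time, the measured TCP pose, the force and the opening at its end, in the units of the state.
- bot.observe(): the state, without advancing time (a new reading comes with each control period).
- cams.camera(name): name is "side" or "top"; returns (picture, depth): 400x640x3 uint8, blue, green, red; 400x640 float32, m along the optical axis (not along the pixel's ray), 0 where there is no reading.
- cams.calibration(name): a dict with "intrinsics" (3x3 intrinsics, pixels), "k1" (the pictures are not rectified: a ray, as slopes to the right and down, at radius r is drawn at 1 + k1 r^2 times it, then the intrinsics apply), "cam_to_world" (4x4, takes a point from camera to world coordinates). Camera axes: x right, y up, looking along -z (the intrinsics and any distortion apply to the point x, -y, -z); pixel columns grow to the right and rows downward; lengths in m; the calibration is good to about 2 mm. A picture is of the moment at which its call begins. calibration takes no time and is no camera call.
- bot.job_done(): hands the job in, once; it reports no verdict.
Trained networks look in the newest picture that a camera, given by its name, has taken for a name from the list of things; names that differ only in an ending like _2 or _b are one class to them, and where a whole thing is asked for, a point or a joint stands for the part that bears it (a point fixed in the world has none). Each returns a list of dicts, best first, with "p" (0 to 1); they miss things now and then, are a little off and sometimes report something else, mostly with a low value. They report only what shows in the picture. A call takes as long as a camera call. They do not tell look-alikes from the thing itself.
- cams.find_in(camera, name): "extent" ([left, top, right, bottom] in pixels, round what is visible of it).
The state is a dict: "t": time; "joint_pos": joint angles; "qvel": joint speeds; "joint_efforts": joint torques, N m; "ee_pos": TCP position; "tool_rot": TCP orientation; "ft_force": force on the tool from outside, world axes, zero at the start; "ft_torque": the same for the moment, N m; "grip_width": opening from 0.0 (shut) to 1.0 (fully open).
Only numpy, scipy, OpenCV 4.12 (cv2) and the standard library are available. Lean on these libraries where they do the work, as an engineer would, in place of code of your own. Each camera call takes 0.05 s, during which the arm holds its last target.

## Working session

There is one attempt and no reset: what is moved stays moved. The work goes in short steps, Python scripts to look and compute and a shell command to move; the robot and the scene stay as the last step left them, time stands still between calls to the robot, and variables do not carry over. Pictures are saved under pics/ and viewed, and the job is handed in when it is done.

```bash
ls; mkdir -p pics
cat > h.py <<'E'
import numpy as np, cv2
from bench import bot, cams
def w2p(c,P):
    P=np.atleast_2d(P); T=np.linalg.inv(np.array(c["cam_to_world"])); q=P@T[:3,:3].T+T[:3,3]
    s=np.c_[q[:,0]/-q[:,2],-q[:,1]/-q[:,2]]; r2=(s**2).sum(1); s=s*(1+c["k1"]*r2)[:,None]
    K=np.array(c["intrinsics"]); return np.c_[s,np.ones(len(s))]@K.T[:,:2]
def ray(c,uv):
    K=np.array(c["intrinsics"]); uv=np.atleast_2d(uv).astype(float)
    d=np.c_[(uv[:,0]-K[0,2])/K[0,0],(uv[:,1]-K[1,2])/K[1,1]]; s=d.copy()
    for _ in range(20): s=d/(1+c["k1"]*(s**2).sum(1))[:,None]
    return s
def pd(c,uv,depth):
    s=ray(c,uv); T=np.array(c["cam_to_world"]); q=np.c_[s[:,0],-s[:,1],-np.ones(len(s))]*np.atleast_1d(depth)[:,None]
    return q@T[:3,:3].T+T[:3,3]
def pz(c,uv,z):
    o=np.array(c["cam_to_world"])[:3,3]; p=pd(c,uv,np.ones(len(np.atleast_2d(uv)))); d=p-o
    return o+d*((z-o[2])/d[:,2])[:,None]
E
python3 - <<'E'
from h import *
for n in ("top","side"):
    im,d=cams.camera(n); cv2.imwrite(f"pics/{n}0.png",im); np.savez(f"{n}0",im=im,d=d)
    for k in ("glue_pot","rest_ring","heat_plate"):
        print(n,k,[(round(x["p"],2),[int(v) for v in x["extent"]]) for x in cams.find_in(n,k)])
s=bot.observe(); print(s, bot.tcp_to_grasp)
E
```

```text
pics
top glue_pot [(0.88, [208, 245, 254, 286]), (0.78, [294, 173, 333, 217])]
top rest_ring [(0.73, [376, 182, 396, 194])]
top heat_plate [(0.88, [285, 182, 324, 221]), (0.74, [440, 157, 462, 182])]
side glue_pot [(0.94, [324, 278, 382, 351]), (0.76, [268, 182, 311, 241]), (0.59, [283, 139, 302, 155]), (0.52, [261, 221, 315, 248])]
side rest_ring []
side heat_plate [(0.79, [262, 218, 315, 246]), (0.51, [210, 295, 243, 342])]
{'t': 0.4, 'joint_pos': array([ 1.27328725,  0.5994154 , -0.00252729,  1.59948241,  0.00179693,
        0.94289197, -0.0797679 ]), 'qvel': array([ 0.00113307, -0.00354204, -0.00037767, -0.00057523, -0.00086096,
        0.0001832 , -0.00099283]), 'joint_efforts': array([-2.63036171e-03, -7.64034534e+01,  1.49399254e+00, -2.52371532e+01,
       -5.24250430e-02,  1.21979235e-02,  7.64344236e-05]), 'ee_pos': array([ 0.15878279, -0.70734198,  0.21850443]), 'tool_rot': array([[ 9.75704203e-01,  2.19091991e-01, -8.46394412e-05],
       [ 2.19092003e-01, -9.75704188e-01,  1.77813294e-04],
       [-4.36255886e-05, -1.92037003e-04, -9.99999981e-01]]), 'ft_force': array([0.46897516, 0.41963029, 0.31938096]), 'ft_torque': array([-0.05551385,  0.0179846 , -0.00528473]), 'grip_width': 1.001712563941266} 0.0188
```

View pics/top0.png

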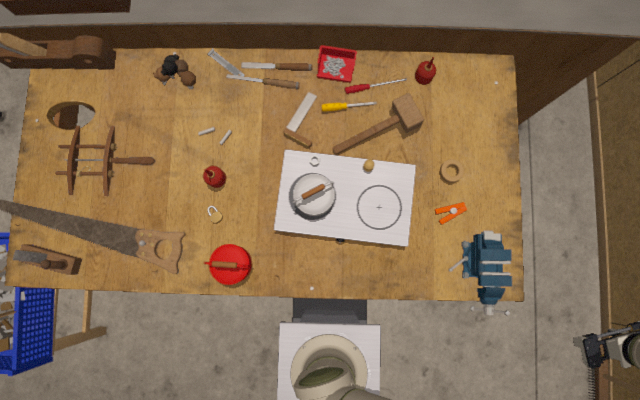

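View pics/side0.png

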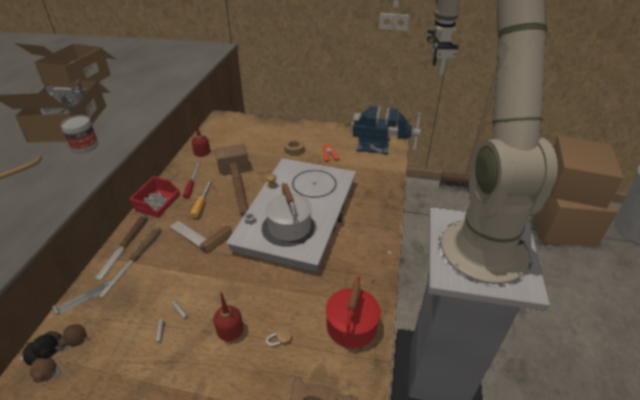

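Run:
```python
import cv2
a=cv2.imread("pics/top0.png")[120:300,190:480]; cv2.imwrite("pics/top0c.png",cv2.resize(a,None,fx=2.75,fy=2.75,interpolation=cv2.INTER_CUBIC))
a=cv2.imread("pics/side0.png")[120:370,190:490]; cv2.imwrite("pics/side0c.png",cv2.resize(a,None,fx=2.4,fy=2.4,interpolation=cv2.INTER_CUBIC))
```

```text
(no output)
```

View pics/top0c.png

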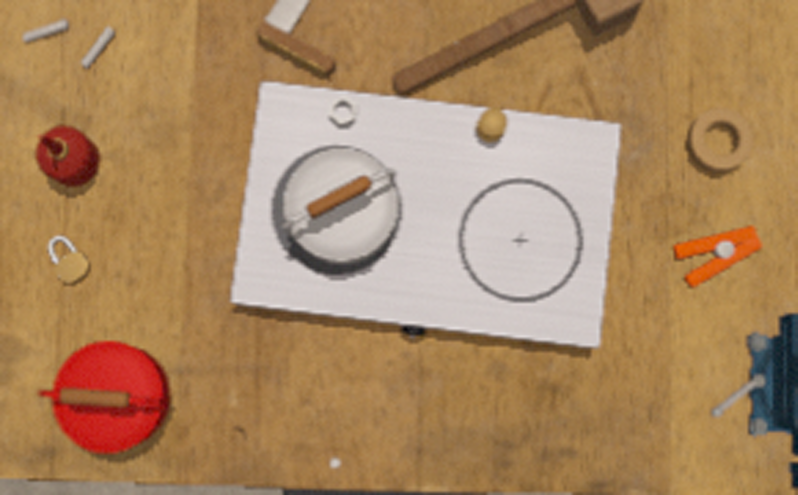

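View pics/side0c.png

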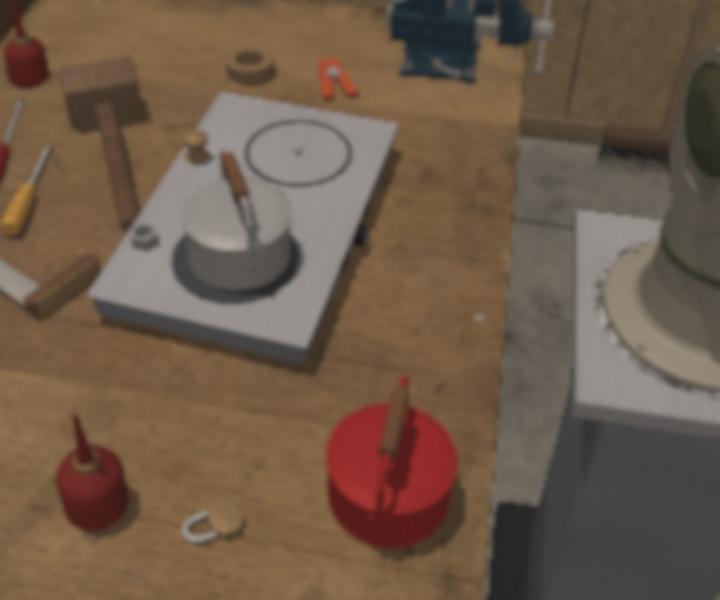

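Candidates: the red pot at top-camera pixel (231,265) and the steel pot with brown grip at (313,195), standing on the dark disc. The steel one fits the description (steel, on the heating plate), and the enlarged crop confirms it. The rest ring is the open ring with a cross, near (379,207).

Run:
```python
from h import *
c=cams.calibration("top"); Z=np.load("top0.npz"); im,d=Z["im"],Z["d"]
f=lambda x,y:(190+(x+.5)/2.75-.5,120+(y+.5)/2.75-.5)
print("cross",pz(c,f(520,240),.045)); 
import itertools
ring=[f(459,240),f(582,240),f(520,180),f(520,300)]
print("ring mean",pz(c,ring,.045).mean(0))
g=[f(308,210),f(372,184)]; e=pz(c,g,.171); print("grip top",e,e.mean(0),np.degrees(np.arctan2(*(e[0]-e[1])[[1,0]])))
print("corners",pz(c,[f(262,83),f(621,124),f(599,347),f(232,303)],.045))
# depth points
P=pd(c,np.stack(np.meshgrid(np.arange(640),np.arange(400)),-1).reshape(-1,2),d.ravel()).reshape(400,640,3)
box=np.zeros((400,640),bool); box[170:222,285:345]=1
m=box&(P[...,2]>.15)&(P[...,2]<.19)
Q=P[m]; print("grip pts",len(Q),Q.mean(0),Q.min(0),Q.max(0))
hs=cv2.cvtColor(im,cv2.COLOR_BGR2HSV); mb=box&(hs[...,1]>90)&(hs[...,0]<25)
ys,xs=np.nonzero(mb); print("brown",len(xs)); pp=pz(c,np.c_[xs,ys],.171)[:,:2]
r=cv2.minAreaRect(pp.astype(np.float32)); print(r,pp.mean(0), np.median(P[mb][:,2]))
u,s,v=np.linalg.svd(pp-pp.mean(0)); print("dir",np.degrees(np.arctan2(v[0,1],v[0,0])))
m=box&(P[...,2]>.1)&(P[...,2]<.13); Q=P[m]; print("lid",len(Q),cv2.minEnclosingCircle(Q[:,:2].astype(np.float32)),np.median(Q[:,2]))
m=np.zeros_like(m);m[160:245,275:415]=1; m&=(P[...,2]<.06)&(P[...,2]>.03); print("top z",np.median(P[m][:,2]))
# side
cs=cams.calibration("side"); S=np.load("side0.npz")["im"]
g2=lambda x,y:(190+(x+.5)/2.4-.5,120+(y+.5)/2.4-.5)
print("side cross",pz(cs,g2(298,152),.045)); print("side grip ends",pz(cs,[g2(229,155),g2(240,192)],.171))
```

```text
cross [[ 0.51582685 -0.14831404  0.045     ]]
ring mean [ 0.51606021 -0.14864799  0.045     ]
grip top [[0.52674125 0.08541648 0.171     ]
 [0.5554632  0.01996486 0.171     ]] [0.54110223 0.05269067 0.171     ] 113.69317199420257
corners [[ 0.69246116  0.15233546  0.045     ]
 [ 0.65349192 -0.26426463  0.045     ]
 [ 0.39646369 -0.23856146  0.045     ]
 [ 0.4363856   0.17690066  0.045     ]]
grip pts 197 [0.54228981 0.05539117 0.16735515] [5.11684532e-01 8.19257069e-05 1.51435310e-01] [0.5723402  0.10838139 0.17656122]
brown 122
((0.542036235332489, 0.05373615771532059), (0.014229467138648033, 0.06882031261920929), 29.531679153442383) [0.54188661 0.05399192] 0.17053467307050896
dir 119.23602491554634
lid 1152 ((0.5432023406028748, 0.057104866951704025), 0.06344157457351685) 0.11395080158038806
top z 0.04557100802180136
side cross [[ 0.51892696 -0.14473976  0.045     ]]
side grip ends [[0.55853311 0.03348986 0.171     ]
 [0.53045236 0.0927197  0.171     ]]
```

```bash
cat >> h.py <<'E'
from scipy.spatial.transform import Rotation as R
def delta(p,yaw):
    "yaw: heading deg of tool y axis, tool down"
    s=bot.observe(); a=np.radians(yaw); y=np.array([np.cos(a),np.sin(a),0]); z=np.array([0,0,-1.]); M=np.c_[np.cross(y,z),y,z]
    T=np.array(s["tool_rot"]); d=T.T@(np.array(p)-s["ee_pos"]); r=R.from_matrix(T.T@M).as_rotvec()
    ty=T[:,1]; print("t",round(s["t"],2),"pos",s["ee_pos"].round(4),"yaw",np.degrees(np.arctan2(ty[1],ty[0])).round(2),"F",s["ft_force"].round(1),"Tq",s["ft_torque"].round(2),"w",s["grip_width"].round(3),"q",s["joint_pos"].round(2))
    print("row",d.round(4),r.round(4))
E
python3 - <<'E'
from h import *
c=cams.calibration("top"); d=np.load("top0.npz")["d"]
P=pd(c,np.stack(np.meshgrid(np.arange(640),np.arange(400)),-1).reshape(-1,2),d.ravel()).reshape(400,640,3)
Q=P[228:310,450:515].reshape(-1,3); Q=Q[Q[:,2]>.05]; print("vise",Q.min(0),Q.max(0))
delta([.159,-.707,.33],-77.3)
delta([.5425,.055,.33],27.5)
E
```

```text
vise [ 0.20827376 -0.5236595   0.05001168] [0.44550175 0.00362493 1.3607504 ]Traceback (most recent call last):
  File "<stdin>", line 5, in <module>
  File "h.py", line 23, in delta
    ty=T[:,1]; print("t",round(s["t"],2),"pos",s["ee_pos"].round(4),"yaw",np.degrees(np.arctan2(ty[1],ty[0])).round(2),"F",s["ft_force"].round(1),"Tq",s["ft_torque"].round(2),"w",s["grip_width"].round(3),"q",s["joint_pos"].round(2))
                                                                                                                                                                                   ^^^^^^^^^^^^^^^^^^^^^
AttributeError: 'float' object has no attribute 'round'
```

```bash
sed -i 's/s\["grip_width"\].round(3)/round(float(s["grip_width"]),3)/' h.py
python3 - <<'E'
from h import *
c=cams.calibration("top"); d=np.load("top0.npz")["d"]
P=pd(c,np.stack(np.meshgrid(np.arange(640),np.arange(400)),-1).reshape(-1,2),d.ravel()).reshape(400,640,3)
Q=P[228:310,450:515].reshape(-1,3); Q=Q[(Q[:,2]>.05)&(Q[:,1]<-.25)]; print("vise",Q.min(0),np.percentile(Q,99,axis=0))
delta([.159,-.707,.37],-77.3)
delta([.5425,.055,.37],27.5)
E
```

```text
vise [ 0.20827376 -0.5236595   0.05001168] [ 0.44033361 -0.43154418  0.14417639]
t 0.4 pos [ 0.1588 -0.7073  0.2185] yaw -77.34 F [0.5 0.4 0.3] Tq [-0.06  0.02 -0.01] w 1.002 q [ 1.27  0.6  -0.    1.6   0.    0.94 -0.08]
row [ 0.0003 -0.0003 -0.1515] [-0.0002  0.     -0.0008]
t 0.4 pos [ 0.1588 -0.7073  0.2185] yaw -77.34 F [0.5 0.4 0.3] Tq [-0.06  0.02 -0.01] w 1.002 q [ 1.27  0.6  -0.    1.6   0.    0.94 -0.08]
row [ 0.5414 -0.6598 -0.1514] [-2.0000e-04 -1.0000e-04 -1.8299e+00]
```

```bash
python3 -m jog '0 0 -0.05 0 0 0; 0 0 -0.1 0 0 0; 0.03 -0.04 -0.11 0 0 -0.12; 0.06 -0.075 -0.11 0 0 -0.24; 0.09 -0.11 -0.11 0 0 -0.36' 0.093
python3 - <<'E'
from h import *
delta([.5425,.055,.33],27.5)
E
```

```text
t: 0.9
ee_pos: [0.2231, -0.5788, 0.3293]
tool_rot: [[0.834, 0.552, 0.0], [0.552, -0.834, -0.001], [-0.0, 0.001, -1.0]]
ft_force: [0.6, -0.6, -0.4]
grip_width: 1.0
t 0.9 pos [ 0.2231 -0.5788  0.3293] yaw -56.46 F [ 0.6 -0.6 -0.4] Tq [-0.03 -0.03 -0.03] w 1.0 q [ 1.19  0.37 -0.11  1.71  0.05  1.06  0.08]
row [ 0.6164 -0.3519 -0.0013] [ 8.0000e-04  1.1000e-03 -1.4654e+00]
```

```bash
python3 -m jog '0.04 -0.023 0 0 0 -0.13; 0.08 -0.046 0 0 0 -0.26; 0.12 -0.069 0 0 0 -0.39; 0.16 -0.092 0 0 0 -0.52; 0.20 -0.115 0 0 0 -0.65'
python3 - <<'E'
from h import *
delta([.5425,.055,.30],27.5)
E
```

```text
t: 1.4
ee_pos: [0.3268, -0.3708, 0.3294]
tool_rot: [[0.324, 0.946, 0.001], [0.946, -0.324, -0.002], [-0.002, 0.001, -1.0]]
ft_force: [1.1, -0.0, 0.4]
grip_width: 0.999
t 1.4 pos [ 0.3268 -0.3708  0.3294] yaw -18.92 F [ 1.1 -0.   0.4] Tq [-0.04 -0.19 -0.02] w 0.999 q [ 1.01  0.21 -0.34  1.96  0.09  0.98  0.3 ]
row [0.4728 0.066  0.0288] [ 7.000e-04  2.100e-03 -8.102e-01]
```

```bash
python3 -m jog '0.045 0.006 0.003 0 0 -0.08; 0.09 0.012 0.006 0 0 -0.16; 0.135 0.018 0.009 0 0 -0.24; 0.18 0.024 0.012 0 0 -0.32; 0.225 0.03 0.014 0 0 -0.40'
python3 - <<'E'
from h import *
delta([.5425,.055,.29],27.5)
E
```

```text
t: 1.9
ee_pos: [0.4285, -0.1661, 0.3153]
tool_rot: [[-0.073, 0.997, 0.001], [0.997, 0.073, -0.003], [-0.003, 0.001, -1.0]]
ft_force: [0.5, 0.2, 0.3]
grip_width: 1.0
t 1.9 pos [ 0.4285 -0.1661  0.3153] yaw 4.16 F [0.5 0.2 0.3] Tq [-0.1  -0.13 -0.03] w 1.0 q [ 0.71  0.2  -0.55  2.04  0.13  0.94  0.17]
row [0.2123 0.1297 0.0249] [ 0.0007  0.0029 -0.4074]
```

Run:
```python
from h import *
s=bot.observe(); print(s["qvel"].round(2))
```

```text
[-0.67  0.1  -0.4  -0.04  0.15 -0.01 -0.35]
```

```bash
python3 -m jog '0.042 0.026 0.005 0 0 -0.08; 0.085 0.052 0.01 0 0 -0.16; 0.128 0.078 0.015 0 0.003 -0.25; 0.17 0.104 0.02 0 0.003 -0.33; 0.212 0.13 0.025 0 0.003 -0.407'
python3 -m jog '0 0 0 0 0 0; 0 0 0 0 0 0'
python3 - <<'E'
from h import *
delta([.5425,.055,.20],27.5)
im,d=cams.camera("top"); cv2.imwrite("pics/top1.png",cv2.resize(im[120:300,250:440],None,fx=3,fy=3,interpolation=cv2.INTER_CUBIC))
im,d=cams.camera("side"); cv2.imwrite("pics/side1.png",cv2.resize(im[60:280,200:430],None,fx=2.7,fy=2.7,interpolation=cv2.INTER_CUBIC))
E
```

```text
t: 2.4
ee_pos: [0.5429, 0.0551, 0.2901]
tool_rot: [[-0.464, 0.886, 0.001], [0.886, 0.464, 0.0], [-0.001, 0.001, -1.0]]
ft_force: [0.8, -0.4, 1.9]
grip_width: 0.997
t: 2.6
ee_pos: [0.5428, 0.0562, 0.2897]
tool_rot: [[-0.466, 0.885, 0.0], [0.885, 0.466, 0.0], [0.0, 0.001, -1.0]]
ft_force: [-0.8, -0.8, 0.4]
grip_width: 1.002
t 2.6 pos [0.5428 0.0562 0.2897] yaw 27.76 F [-0.8 -0.8  0.4] Tq [-0.04 -0.07 -0.  ] w 1.002 q [ 0.3   0.37 -0.69  1.9   0.29  0.97 -0.03]
row [-0.0009 -0.0008  0.0897] [ 0.0005 -0.0001  0.0046]
```

View pics/side1.png

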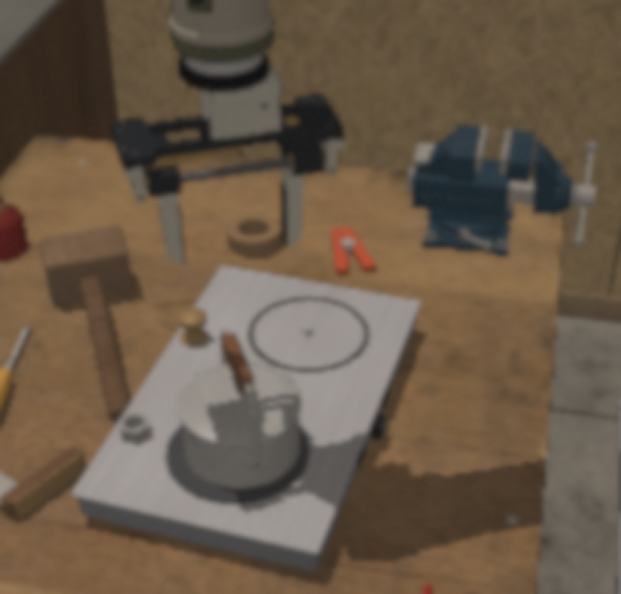

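View pics/top1.png

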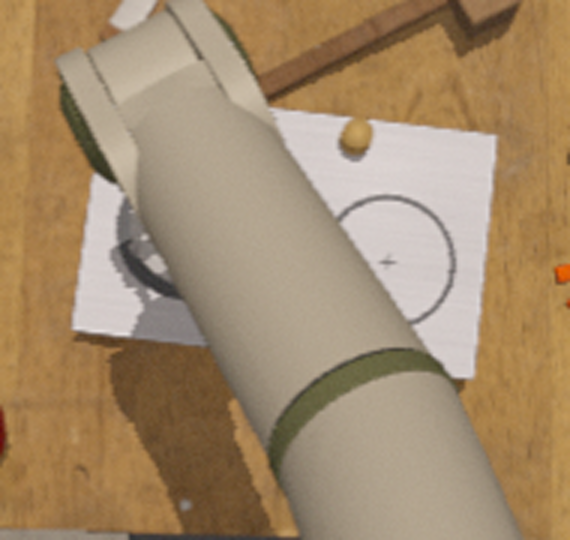

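The side view shows the gripper over the pot with the jaws across the bar (fingertips around crop pixels (172,255) and (292,240), bar at (238,360)). The arm hides the pot in the top view. Next I go down.

```bash
python3 -m jog '-0.001 -0.001 0.03 0 0 0.005; -0.001 -0.001 0.06 0 0 0.005; -0.001 -0.001 0.09 0 0 0.005; -0.001 -0.001 0.1 0 0 0.005; -0.001 -0.001 0.1 0 0 0.005'
python3 - <<'E'
from h import *
delta([.5425,.055,.142],27.5)
im,d=cams.camera("side"); cv2.imwrite("pics/side2.png",cv2.resize(im[110:260,220:370],None,fx=4,fy=4,interpolation=cv2.INTER_CUBIC))
E
```

```text
t: 3.2
ee_pos: [0.5413, 0.0508, 0.1894]
tool_rot: [[-0.456, 0.89, -0.001], [0.89, 0.456, -0.002], [-0.001, -0.002, -1.0]]
ft_force: [-0.0, 0.5, -0.1]
grip_width: 0.997
t 3.2 pos [0.5413 0.0508 0.1894] yaw 27.13 F [-0.   0.5 -0.1] Tq [-0.03 -0.11 -0.01] w 0.997 q [ 0.24  0.48 -0.62  2.02  0.41  0.76 -0.15]
row [0.0033 0.0031 0.0474] [-0.002   0.001  -0.0064]
```

View pics/side2.png

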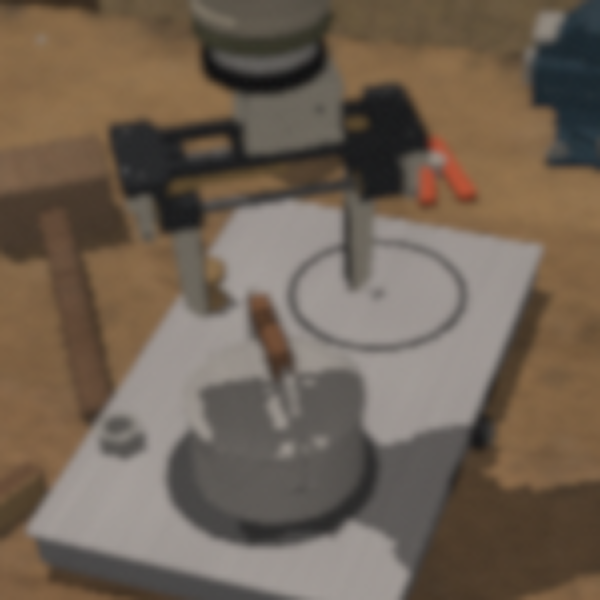

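Run:
```python
from h import *
c=cams.calibration("side")
s=bot.observe(); p=s["ee_pos"]; y=s["tool_rot"][:,1]
for q in (p,p+.0465*y,p-.0465*y,[.5425,.055,.171]): print(((w2p(c,q)-[220,110])*4).round(0))
a=np.radians(117.5); b=np.array([np.cos(a),np.sin(a),0])*.037
for sg in (1,-1): print(((w2p(c,np.array([.5425,.055,.171])+sg*b)-[220,110])*4).round(0))
delta([.5425,.055,.142],27.5)
```

```text
[[276. 293.]]
[[206. 305.]]
[[346. 282.]]
[[276. 320.]]
[[288. 355.]]
[[263. 287.]]
t 3.25 pos [0.5421 0.0514 0.1905] yaw 27.16 F [-0.4 -0.   0.3] Tq [-0.08 -0.15 -0.06] w 1.001 q [ 0.24  0.48 -0.62  2.02  0.41  0.76 -0.15]
row [0.0031 0.002  0.0485] [-0.0001  0.0015 -0.0059]
```

```bash
python3 -m jog '0.002 0.004 0.02 0 0 0; 0.002 0.004 0.035 0 0 0; 0.002 0.004 0.048 0 0 0; 0.002 0.004 0.048 0 0 0; 0.002 0.004 0.048 0 0 0'
python3 - <<'E'
from h import *
im,d=cams.camera("side"); cv2.imwrite("pics/side3.png",cv2.resize(im[110:260,220:370],None,fx=4,fy=4,interpolation=cv2.INTER_CUBIC))
delta([.5445,.055,.142],27.)
E
```

```text
t: 3.75
ee_pos: [0.5451, 0.0549, 0.1433]
tool_rot: [[-0.456, 0.89, 0.001], [0.89, 0.456, -0.001], [-0.002, 0.001, -1.0]]
ft_force: [-0.0, 0.2, -0.5]
grip_width: 0.999
t 3.8 pos [0.5452 0.055  0.1434] yaw 27.16 F [-0.1 -0.3 -0.5] Tq [-0.06 -0.19  0.03] w 1.001 q [ 0.2   0.55 -0.57  2.05  0.47  0.67 -0.22]
row [ 0.0003 -0.0007  0.0014] [0.001  0.002  0.0027]
```

View pics/side3.png

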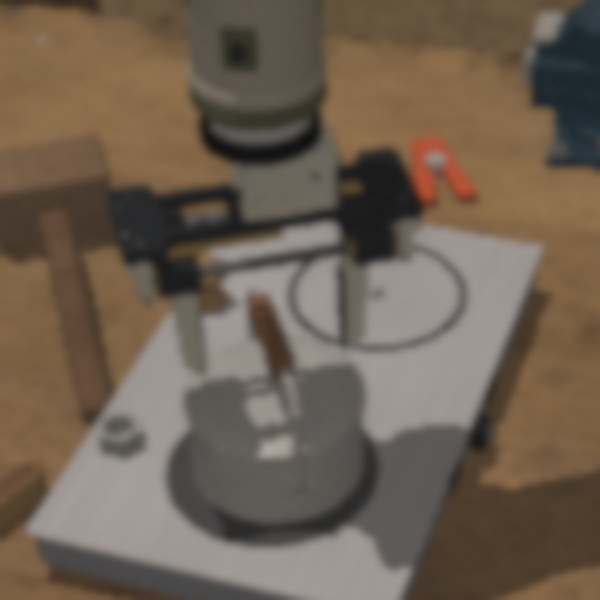

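The fingers sit either side of the bar: tips at crop pixels (195,370) and (355,345), bar at (270,335). Closing.

```bash
python3 -m jog '0 0 0 0 0 0; 0 0 0 0 0 0; 0 0 0 0 0 0; 0 0 0 0 0 0; 0 0 0 0 0 0' 0 20
python3 -m jog '0 0 0 0 0 0; 0 0 0 0 0 0; 0 0 0 0 0 0'
python3 - <<'E'
from h import *
im,d=cams.camera("side"); cv2.imwrite("pics/side4.png",cv2.resize(im[110:260,220:370],None,fx=4,fy=4,interpolation=cv2.INTER_CUBIC))
delta([.516,-.148,.1435],27.)
E
```

```text
t: 4.3
ee_pos: [0.5452, 0.055, 0.1435]
tool_rot: [[-0.456, 0.89, 0.002], [0.89, 0.456, -0.001], [-0.002, 0.001, -1.0]]
ft_force: [0.4, -0.9, -0.9]
grip_width: 0.62
t: 4.6
ee_pos: [0.5452, 0.055, 0.1434]
tool_rot: [[-0.456, 0.89, 0.002], [0.89, 0.456, -0.001], [-0.002, 0.001, -1.0]]
ft_force: [0.2, 0.5, 0.9]
grip_width: 0.363
t 4.65 pos [0.5452 0.055  0.1435] yaw 27.16 F [ 0.3  0.9 -0.6] Tq [-0.07 -0.14  0.  ] w 0.321 q [ 0.2   0.55 -0.57  2.05  0.47  0.67 -0.22]
row [-0.1673 -0.1187  0.0002] [0.0009 0.0019 0.0027]
```

View pics/side4.png

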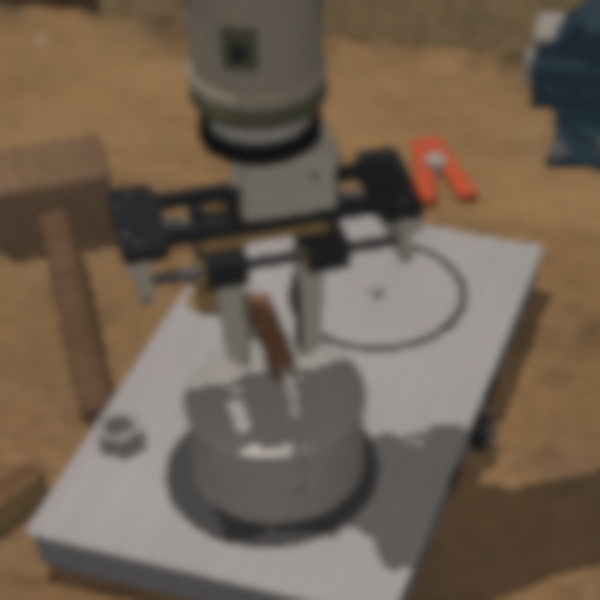

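```bash
python3 -m jog '0 0 0 0 0 0; 0 0 0 0 0 0; 0 0 0 0 0 0; 0 0 0 0 0 0; 0 0 0 0 0 0'
python3 - <<'E'
from h import *
im,d=cams.camera("side"); cv2.imwrite("pics/side5.png",cv2.resize(im[110:260,220:370],None,fx=4,fy=4,interpolation=cv2.INTER_CUBIC))
delta([.516,-.148,.1435],27.)
E
```

```text
t: 5.15
ee_pos: [0.5455, 0.0551, 0.1435]
tool_rot: [[-0.456, 0.89, 0.002], [0.89, 0.456, -0.001], [-0.002, 0.001, -1.0]]
ft_force: [2.4, 0.0, -0.7]
grip_width: 0.17
t 5.2 pos [0.5455 0.0552 0.1435] yaw 27.15 F [ 2.2  1.2 -1.3] Tq [ 0.17 -0.51 -0.02] w 0.167 q [ 0.2   0.55 -0.57  2.05  0.47  0.67 -0.22]
row [-1.673e-01 -1.189e-01  1.000e-04] [0.0015 0.0019 0.0027]
```

View pics/side5.png

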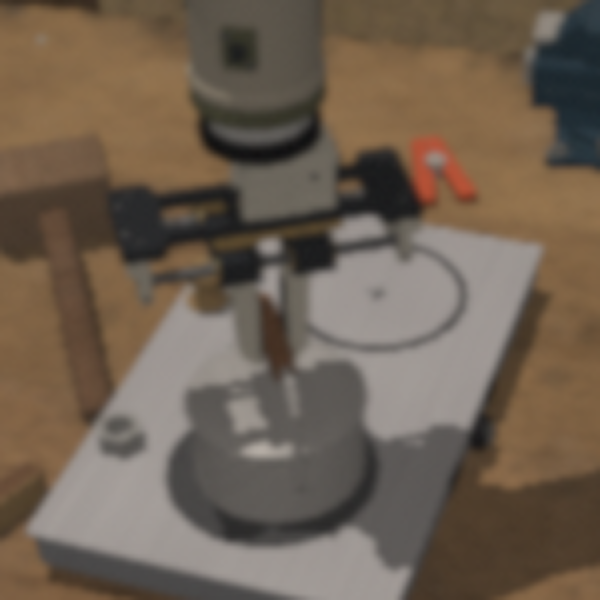

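Gripped: the opening of 0.167 matches the 16 mm bar, and the pot has not moved. I start sliding slowly.

```bash
python3 -m jog '-0.004 -0.003 0 0 0 0; -0.008 -0.006 0 0 0 0; -0.013 -0.0095 0 0 0 0; -0.018 -0.013 0 0 0 0; -0.022 -0.0155 0 0 0 0'
python3 - <<'E'
from h import *
delta([.516,-.148,.1435],27.)
E
```

```text
t: 5.7
ee_pos: [0.5414, 0.0276, 0.1435]
tool_rot: [[-0.456, 0.89, 0.002], [0.89, 0.456, -0.001], [-0.002, 0.001, -1.0]]
ft_force: [-0.1, 2.2, -0.7]
grip_width: 0.173
t 5.7 pos [0.5414 0.0276 0.1435] yaw 27.12 F [-0.1  2.2 -0.7] Tq [ 0.49 -0.17 -0.03] w 0.173 q [ 0.25  0.54 -0.58  2.07  0.48  0.66 -0.17]
row [-0.1447 -0.1027  0.0002] [0.0011 0.002  0.0022]
```

Tracking well: z is steady and the forces stay around 2 N.

```bash
python3 -m jog '-0.006 -0.0043 0 0 0 0; -0.012 -0.0086 0 0 0 0; -0.018 -0.0129 0 0 0 0; -0.024 -0.017 0 0 0 0; -0.03 -0.0213 0 0 0 0'
python3 -m jog '-0.006 -0.0043 0 0 0 0; -0.012 -0.0086 0 0 0 0; -0.018 -0.0129 0 0 0 0; -0.024 -0.017 0 0 0 0; -0.03 -0.0213 0 0 0 0'
python3 - <<'E'
from h import *
delta([.516,-.148,.1435],27.)
im,d=cams.camera("side"); cv2.imwrite("pics/side6.png",cv2.resize(im[110:260,220:370],None,fx=4,fy=4,interpolation=cv2.INTER_CUBIC))
E
```

```text
t: 6.2
ee_pos: [0.536, -0.0095, 0.1435]
tool_rot: [[-0.456, 0.89, 0.002], [0.89, 0.456, -0.001], [-0.002, 0.001, -1.0]]
ft_force: [0.7, 2.6, 0.1]
grip_width: 0.169
t: 6.7
ee_pos: [0.5306, -0.0465, 0.1435]
tool_rot: [[-0.456, 0.89, 0.002], [0.89, 0.456, -0.001], [-0.002, 0.001, -1.0]]
ft_force: [0.5, 2.4, -1.4]
grip_width: 0.174
t 6.7 pos [ 0.5306 -0.0465  0.1435] yaw 27.12 F [ 0.5  2.4 -1.4] Tq [ 0.45 -0.16  0.01] w 0.174 q [ 0.39  0.53 -0.58  2.09  0.48  0.65 -0.04]
row [-0.0837 -0.0593  0.0001] [0.0008 0.0019 0.0021]
```

View pics/side6.png

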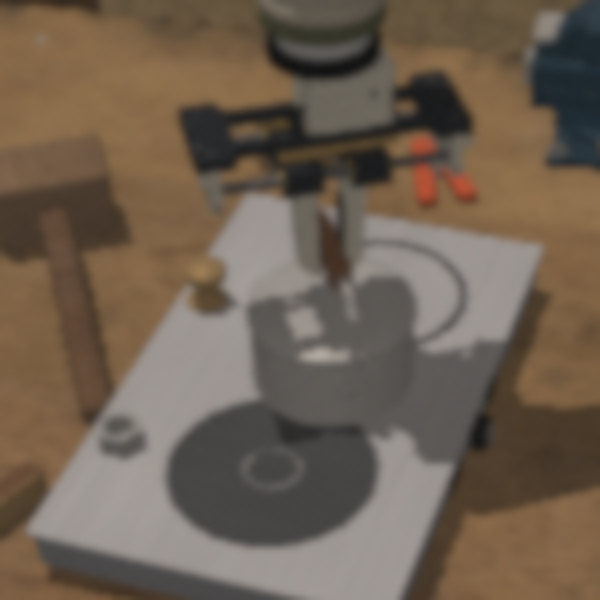

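The pot stands flat part-way along, with the bare heating plate left behind at crop pixel (270,470) and the ring ahead at (400,290). I keep sliding.

```bash
python3 -m jog '-0.006 -0.0043 0 0 0 0; -0.012 -0.0086 0 0 0 0; -0.018 -0.0129 0 0 0 0; -0.024 -0.017 0 0 0 0; -0.03 -0.0213 0 0 0 0'
python3 -m jog '-0.006 -0.0043 0 0 0 0; -0.012 -0.0086 0 0 0 0; -0.018 -0.0129 0 0 0 0; -0.024 -0.017 0 0 0 0; -0.029 -0.0205 0 0 0 0'
python3 - <<'E'
from h import *
delta([.518,-.147,.1435],27.)
E
```

```text
t: 7.25
ee_pos: [0.5249, -0.0849, 0.1435]
tool_rot: [[-0.455, 0.891, 0.001], [0.891, 0.455, -0.002], [-0.003, -0.0, -1.0]]
ft_force: [0.1, 1.5, -2.0]
grip_width: 0.17
t: 7.75
ee_pos: [0.5196, -0.1209, 0.1435]
tool_rot: [[-0.454, 0.891, 0.001], [0.891, 0.454, -0.002], [-0.002, -0.0, -1.0]]
ft_force: [-0.0, 2.1, -2.8]
grip_width: 0.172
t 7.75 pos [ 0.5196 -0.1209  0.1435] yaw 27.02 F [-0.   2.1 -2.8] Tq [ 0.42 -0.2   0.  ] w 0.172 q [ 0.53  0.53 -0.59  2.08  0.48  0.66  0.09]
row [-0.0225 -0.0133  0.    ] [-0.0003  0.0025  0.0004]
```

```bash
python3 -m jog '-0.006 -0.0036 0 0 0 0; -0.012 -0.0072 0 0 0 0; -0.018 -0.0107 0 0 0 0; -0.0225 -0.0133 0 0 0 0; -0.0225 -0.0133 0 0 0 0'
python3 -m jog '0 0 0 0 0 0; 0 0 0 0 0 0'
python3 - <<'E'
from h import *
delta([.518,-.147,.1435],27.)
im,d=cams.camera("side"); cv2.imwrite("pics/side7.png",cv2.resize(im[110:260,220:370],None,fx=4,fy=4,interpolation=cv2.INTER_CUBIC))
c=cams.calibration("side")
for ce in ([.518,-.147],[.5155,-.146]):
  th=np.linspace(0,2*np.pi,12,endpoint=False)
im2=im.copy()
big=cv2.resize(im[110:260,220:370],None,fx=4,fy=4,interpolation=cv2.INTER_CUBIC)
th=np.linspace(0,2*np.pi,60)
for (x,y,z,r,col) in ((.518,-.147,.045,.071,(0,255,0)),(.518,-.147,.115,.0625,(0,0,255)),(.518,-.147,.045,.060,(255,0,0))):
  q=(w2p(c,np.c_[x+r*np.cos(th),y+r*np.sin(th),0*th+z])-[220,110]+.5)*4
  cv2.polylines(big,[q.astype(np.int32)],True,col,1)
cv2.imwrite("pics/side7o.png",big)
im,d=cams.camera("top"); cv2.imwrite("pics/top7.png",cv2.resize(im[120:300,250:440],None,fx=3,fy=3,interpolation=cv2.INTER_CUBIC))
E
```

```text
t: 8.25
ee_pos: [0.5178, -0.1484, 0.1435]
tool_rot: [[-0.453, 0.891, 0.0], [0.891, 0.453, -0.003], [-0.003, -0.001, -1.0]]
ft_force: [0.0, -2.5, -1.4]
grip_width: 0.173
t: 8.45
ee_pos: [0.5177, -0.1485, 0.1435]
tool_rot: [[-0.453, 0.891, 0.0], [0.891, 0.453, -0.004], [-0.003, -0.001, -1.0]]
ft_force: [0.3, -1.2, -3.4]
grip_width: 0.171
t 8.45 pos [ 0.5177 -0.1485  0.1435] yaw 26.94 F [ 0.3 -1.2 -3.4] Tq [-0.13 -0.19 -0.  ] w 0.171 q [ 0.58  0.54 -0.59  2.07  0.49  0.66  0.14]
row [ 0.0012  0.0009 -0.    ] [-0.0013  0.0033 -0.001 ]
```

View pics/side7.png

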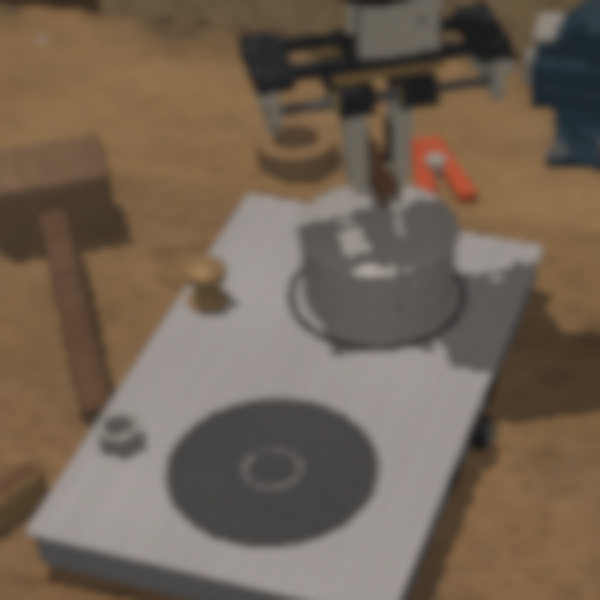

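View pics/side7o.png

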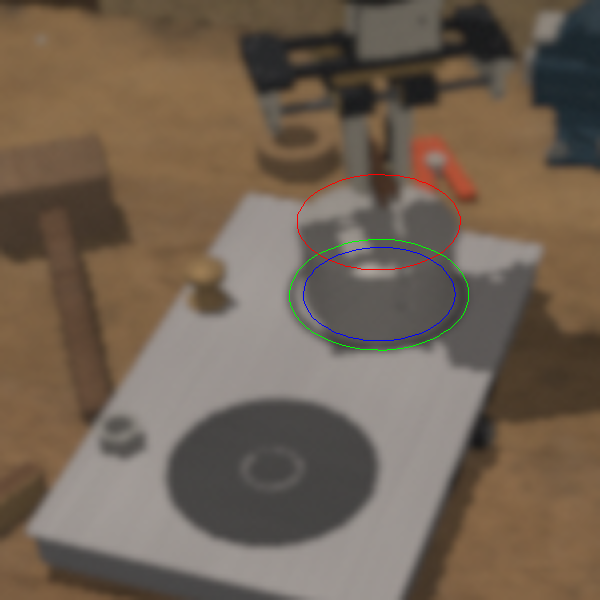

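View pics/top7.png

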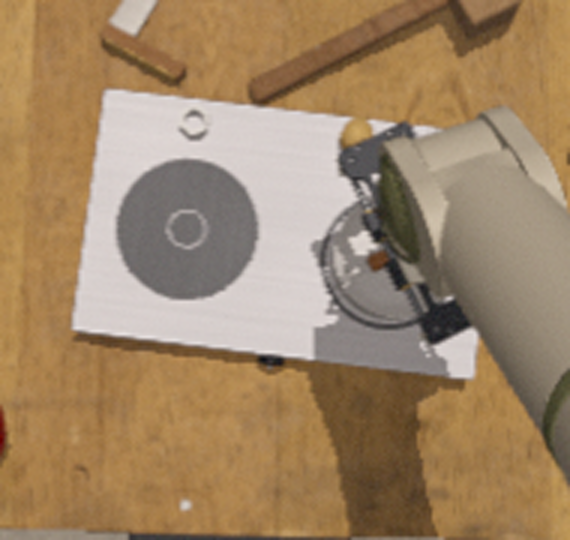

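The ring shows evenly around the pot in both views (side crop: ring x 288–467, pot 301–458), so it is centred. The wrist carries about 3 N, so I lower the tool slightly to let the pot really stand.

```bash
python3 -m jog '0 0 0.001 0 0 0; 0 0 0.001 0 0 0; 0 0 0.001 0 0 0; 0 0 0.001 0 0 0; 0 0 0.001 0 0 0'
python3 -m jog '0 0 0 0 0 0; 0 0 0 0 0 0; 0 0 0 0 0 0; 0 0 0 0 0 0; 0 0 0 0 0 0' 0 40
python3 - <<'E'
from h import *
delta([.518,-.147,.2335],27.)
E
```

```text
t: 9.05
ee_pos: [0.5177, -0.1485, 0.1434]
tool_rot: [[-0.454, 0.891, 0.001], [0.891, 0.454, -0.005], [-0.005, -0.002, -1.0]]
ft_force: [-4.3, -0.6, 10.9]
grip_width: 0.172
t: 9.55
ee_pos: [0.5176, -0.1485, 0.1435]
tool_rot: [[-0.453, 0.891, 0.0], [0.891, 0.453, -0.005], [-0.005, -0.002, -1.0]]
ft_force: [-2.0, 0.5, 2.1]
grip_width: 0.168
t 9.55 pos [ 0.5176 -0.1485  0.1435] yaw 26.97 F [-2.   0.5  2.1] Tq [-0.06  0.35  0.04] w 0.168 q [ 0.58  0.54 -0.59  2.07  0.49  0.66  0.14]
row [ 0.0008  0.0009 -0.09  ] [-0.0019  0.0045 -0.0006]
```

The tool pushed down on the standing pot (10.9 N, then 2.1 N) for a second. Now I lift slowly with a 40 N grip.

```bash
python3 -m jog '0 0 -0.003 0 0 0; 0 0 -0.007 0 0 0; 0 0 -0.012 0 0 0; 0 0 -0.017 0 0 0; 0 0 -0.022 0 0 0'
python3 - <<'E'
from h import *
delta([.5176,-.1485,.2335],27.)
im,d=cams.camera("side"); cv2.imwrite("pics/side8.png",cv2.resize(im[80:260,220:370],None,fx=3.3,fy=3.3,interpolation=cv2.INTER_CUBIC))
E
```

```text
t: 10.05
ee_pos: [0.5176, -0.1484, 0.1659]
tool_rot: [[-0.454, 0.891, 0.0], [0.891, 0.454, -0.005], [-0.005, -0.002, -1.0]]
ft_force: [0.5, -0.5, -8.0]
grip_width: 0.167
t 10.05 pos [ 0.5176 -0.1484  0.1659] yaw 26.97 F [ 0.5 -0.5 -8. ] Tq [ 0.01 -0.14 -0.01] w 0.167 q [ 0.6   0.51 -0.61  2.05  0.45  0.71  0.17]
row [-0.0004 -0.0002 -0.0676] [-0.0018  0.0045 -0.0005]
```

View pics/side8.png

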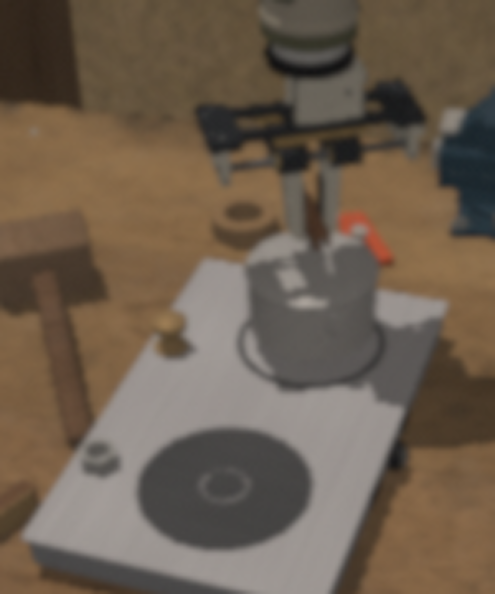

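The pot is up about 22 mm, level, and weighs about 8 N. I continue to 9 cm.

```bash
python3 -m jog '0 0 -0.007 0 0 0; 0 0 -0.015 0 0 0; 0 0 -0.023 0 0 0; 0 0 -0.031 0 0 0; 0 0 -0.039 0 0 0'
python3 -m jog '0 0 -0.008 0 0 0; 0 0 -0.015 0 0 0; 0 0 -0.021 0 0 0; 0 0 -0.026 0 0 0; 0 0 -0.028 0 0 0'
python3 -m jog '0 0 0 0 0 0; 0 0 0 0 0 0; 0 0 0 0 0 0; 0 0 0 0 0 0; 0 0 0 0 0 0'
python3 - <<'E'
from h import *
delta([.5176,-.1485,.2335],27.)
im,d=cams.camera("side"); cv2.imwrite("pics/side9.png",cv2.resize(im[50:260,220:370],None,fx=2.8,fy=2.8,interpolation=cv2.INTER_CUBIC))
E
```

```text
t: 10.6
ee_pos: [0.5179, -0.1482, 0.2064]
tool_rot: [[-0.454, 0.891, 0.002], [0.891, 0.454, -0.005], [-0.005, -0.001, -1.0]]
ft_force: [-1.3, 0.3, -8.4]
grip_width: 0.168
t: 11.1
ee_pos: [0.518, -0.1481, 0.2349]
tool_rot: [[-0.454, 0.891, 0.002], [0.891, 0.454, -0.005], [-0.006, -0.001, -1.0]]
ft_force: [0.4, 0.3, -6.9]
grip_width: 0.168
t: 11.6
ee_pos: [0.5179, -0.1481, 0.2347]
tool_rot: [[-0.454, 0.891, 0.002], [0.891, 0.454, -0.005], [-0.005, -0.001, -1.0]]
ft_force: [0.2, -0.9, -8.8]
grip_width: 0.168
t 11.6 pos [ 0.5179 -0.1481  0.2347] yaw 26.97 F [ 0.2 -0.9 -8.8] Tq [-0.07 -0.16  0.  ] w 0.168 q [ 0.66  0.43 -0.67  1.98  0.36  0.85  0.26]
row [-0.0002 -0.0005  0.0012] [-0.0009  0.0055 -0.0005]
```

View pics/side9.png

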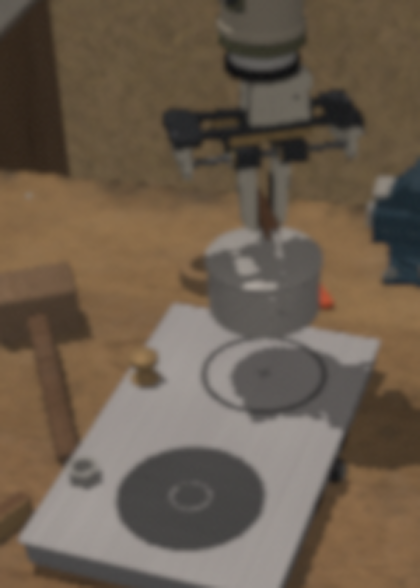

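The pot hangs level about 9 cm above the ring: pot at crop pixel (265,285), ring cross at (264,373), straight below. I hold it for 4 s more.

```bash
for i in 1; do :; done
python3 -m jog '0 0 0 0 0 0; 0 0 0 0 0 0; 0 0 0 0 0 0; 0 0 0 0 0 0; 0 0 0 0 0 0' | head -2
python3 -m jog '0 0 0 0 0 0; 0 0 0 0 0 0; 0 0 0 0 0 0; 0 0 0 0 0 0; 0 0 0 0 0 0' | head -2
python3 -m jog '0 0 0 0 0 0; 0 0 0 0 0 0; 0 0 0 0 0 0; 0 0 0 0 0 0; 0 0 0 0 0 0' | head -2
python3 -m jog '0 0 0 0 0 0; 0 0 0 0 0 0; 0 0 0 0 0 0; 0 0 0 0 0 0; 0 0 0 0 0 0' | head -2
python3 -m jog '0 0 0 0 0 0; 0 0 0 0 0 0; 0 0 0 0 0 0; 0 0 0 0 0 0; 0 0 0 0 0 0' | head -2
python3 -m jog '0 0 0 0 0 0; 0 0 0 0 0 0; 0 0 0 0 0 0; 0 0 0 0 0 0; 0 0 0 0 0 0' | head -2
python3 -m jog '0 0 0 0 0 0; 0 0 0 0 0 0; 0 0 0 0 0 0; 0 0 0 0 0 0; 0 0 0 0 0 0' | head -2
python3 -m jog '0 0 0 0 0 0; 0 0 0 0 0 0; 0 0 0 0 0 0; 0 0 0 0 0 0; 0 0 0 0 0 0'
python3 - <<'E'
from h import *
delta([.5176,-.1485,.2335],27.)
im,d=cams.camera("top"); cv2.imwrite("pics/top10.png",im)
im,d=cams.camera("side"); cv2.imwrite("pics/side10.png",im[50:360,180:430])
E
```

```text
t: 12.15
ee_pos: [0.5179, -0.1481, 0.2348]
t: 12.65
ee_pos: [0.5179, -0.1481, 0.2348]
t: 13.15
ee_pos: [0.5179, -0.1481, 0.2348]
t: 13.65
ee_pos: [0.5179, -0.1481, 0.2348]
t: 14.15
ee_pos: [0.5179, -0.1481, 0.2348]
t: 14.65
ee_pos: [0.518, -0.1481, 0.2348]
t: 15.15
ee_pos: [0.518, -0.1481, 0.2348]
t: 15.65
ee_pos: [0.5179, -0.1481, 0.2348]
tool_rot: [[-0.454, 0.891, 0.002], [0.891, 0.454, -0.005], [-0.006, -0.001, -1.0]]
ft_force: [0.4, 0.6, -6.9]
grip_width: 0.169
t 15.65 pos [ 0.5179 -0.1481  0.2348] yaw 26.97 F [ 0.4  0.6 -6.9] Tq [ 0.   -0.15  0.01] w 0.169 q [ 0.66  0.43 -0.67  1.98  0.36  0.85  0.26]
row [-0.0002 -0.0005  0.0013] [-0.0009  0.0056 -0.0005]
```

View pics/top10.png

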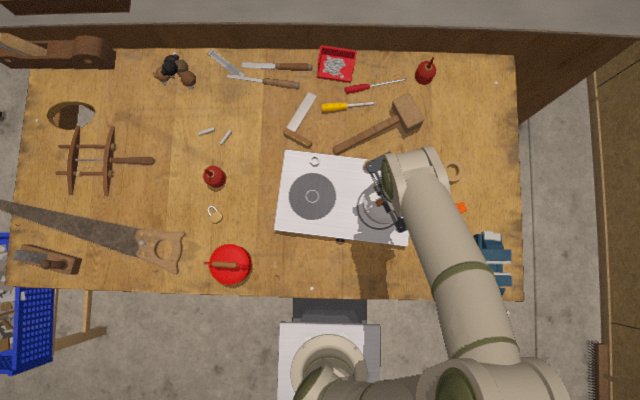

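View pics/side10.png

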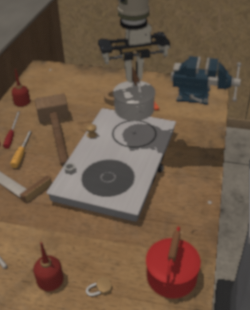

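The pot hangs still over the ring, the bystanders are where they were, and the arm has not moved for over 4 s. I hand the job in.

```bash
python3 -c "
from bench import bot
print(bot.job_done())"
```

```text
the job is handed in; nothing more can be done
None
```

I slid the steel glue pot by its grip bar, without lifting it, from the heating plate to the middle of the rest ring. It stood there for about a second. Then I lifted it straight up about 91 mm and held it for about 4.5 s before handing the job in at about t = 15.7 s, still holding it.

**Last checks:**
- **Position:** the tool stayed at (0.518, −0.148, 0.235) to within 0.1 mm during the hold. My estimate of the ring's centre is about (0.517, −0.147), so the pot is centred to a few millimetres.
- **Grip and weight:** the fingers hold the bar at about 16 mm opening with a 40 N grip setting. The wrist carries roughly 7–9 N.
- **Level:** the tool is less than 0.01 rad off vertical. The pot's own tilt was judged from the pictures, where it looks level.
- **Bystanders:** those that show in the last pictures appear where they were at the start. The tape roll and spring clamp are partly hidden by the arm.

**Disagreements:** the two cameras' readings of the ring's centre differed by about 4–5 mm, so I aimed between them. Just before I let the pot stand, the wrist was carrying about 3 N of its weight. I lowered the tool about 1 mm so that the pot really stood on the warmer.

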